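# Crack the lid of a jar held in a locking-plier clamp

## Robot

A 7-joint arm with a two-finger parallel gripper is mounted at the origin on a cart in front of the work surface, level with it; the furniture and walls round the work are solid. World frame = base frame: x ahead of the robot, y to its left, z up, the work surface at z = 0. Lengths are in m, angles in rad, forces in N, time in s.
With the tool pointing down it reaches from about 0.425 to 0.925 m from the base axis. Payload 6.8 kg.
Tool frame: the origin (TCP) lies between the finger pads; the fingertips stand 11 mm ahead of it and the grasp point (between the pads) lies 8 mm behind it; z points along the fingers, y is the line along which they close (so a half turn about z gives the same grasp; the last joint's range is limited). The gripper opens to 85 mm and grips with 20 to 120 N. Pads are 22 mm wide; open, the fingers measure 114 mm over their backs; the gripper's body (76 mm by 85 mm) begins 54 mm behind the grasp point. The pads swing forward as they close: fully open they stand 13 mm farther back than shut.
Start: joints at [-1.424, 0.477, 0.022, 1.555, -0.011, 1.109, -0.083], TCP at [0.17, 0.653, 0.242] pointing down, gripper open.
Joint ranges: [-2.96, 2.96], [-0.34, 2.1], [-1.41, 1.46], [0.24, 2.44], [-1.37, 4.51], [0.17, 1.92], [-2.96, 2.96]. Speed limits (rad/s): [2.39, 2.39, 3.14, 3.14, 3.14, 3.14, 3.14].

## Interface

Orientations are given as a rotation vector (axis times angle).
In Python, from bench import r gives the robot as it stands.
- The arm moves only by the tool send_rows, never from a script. Its argument "deltas" is a list of rows, each an object of numbers: "dx", "dy", "dz": the shift along the world's x, y, z in mm; "rx", "ry", "rz": the turn, a rotation vector about the world's x, y, z in degrees. A call has 1 to 5 rows; each row is the pose to reach, as a shift and turn from the pose commanded when the call began; what a row does not reach only later rows make up. A row lasts 1/12 s, in which the tool goes at most 41.7 mm and 7.16 degrees, less where a joint would pass 70% of its speed; a pose out of reach is approached as far as the arm can. A call with a gripper value outside its range is refused whole. "jaw" is the finger opening in mm, from 0 to 85.4, set as the call begins (left out, the last holds). The fingers move at their own pace and stop on an object; "newtons" is the grip in N (left out, the last holds). Time passes only in rows, so rows that repeat a pose let the fingers close. It gives the time, the measured TCP pose, the force, the opening and the grip force at its end, in the units of the state.
- r.get_obs(): the state, without advancing time (a new reading comes with each control period).
- r.grab_frame(name): name is "scene" or "top" or "wrist"; returns a dict with "frame" (400x640x3 uint8, blue, green, red), "z_map" (400x640 float32, m along the optical axis (not along the pixel's ray), 0 where there is no reading), "vertical_fov" (degrees; the focal length in pixels is half the picture's height over the tangent of half this angle, whatever the lens; pixels are square), "cx", "cy" (the principal point, pixels), "xyz" and "orientation" of the camera in the world. Camera axes: x right, y down, z forward; pixel columns grow to the right and rows downward; lengths in m; the calibration is good to about 2 mm. A picture is of the moment at which its call begins.
- r.hand_in(): hands the job in; it is judged then, once.
The state is a dict: "clock": time; "joints": joint angles; "qvel": joint speeds; "tau": joint torques, N m; "tcp_pos": TCP position; "orientation": TCP orientation; "contact_force": force on the tool from outside, world axes, zero at the start; "moment": the same for the moment, N m; "grip_width": finger opening in m; "gripper_force": force on a finger pad.
Only numpy, scipy, OpenCV 4.12 (cv2) and the standard library are available. Lean on these libraries where they do the work, as an engineer would, in place of code of your own. Each camera call takes 0.05 s, during which the arm holds its last target. There are 200 camera calls.

## Task

The jar stands loosely in the jaws of the one-handed preparation board. Squeeze the clamp's two handles together until they snap over centre and stay locked by themselves, then twist the jar's lid a quarter turn anticlockwise (seen from above) while the clamp holds the jar, and finally pull the release lever at the tail of the moving handle outward so that the clamp springs open. Use no more force than it takes on the handles, the lever and the thin tin lid, do not shove the board about, leave the jar standing in the opened jaws with its lid on, and leave everything else where it is.

Things in the scene. Friction and masses are not known exactly. Their poses are not given: they have to be found in the camera images.
- board: White plastic preparation board, 285 x 190 mm, top 28 mm above the worktop, 1.5 kg with its clamp, loose on rubber feet: 6 to 10 N on one handle alone swivels it. Origin at the centre of its underside. Its x runs along the clamp from the handles (-x end, sticking out past the edge) to the V jaw; its y from the moving to the fixed handle. The clamp's parts are centred 60 mm above the worktop.
- handle_pivot (a point): Upright pivot pin of the moving handle, 60 mm above the worktop, on the clamp's centre line 92.5 mm from the board's origin towards the handles. The fixed handle starts beside it and runs straight in the board's -x direction.
- fixed_grip (a point): Middle of the grey grip of the fixed handle (12 mm thick, 18 mm tall, 90 mm long, parallel to the board's x), 65 mm from the pivot and 10 mm to the +y side of the centre line. It is rigid with the board.
- moving_grip (a point): Middle of the grey grip of the moving handle (12 mm thick, 18 mm tall, 95 mm long), 66 mm from the pivot. Open, this handle stands off at 33 degrees from the fixed one and the two measure about 68 mm over their outsides here; locked, they lie parallel and measure 32 mm over their outsides.
- clamp_handle (a joint): Angle of the moving handle (rad): 0 at its open stop, where a light spring returns it; 0.436 where the toggle passes centre; 0.576 at its lock stop. Squeezing makes it grow. It takes about 20 N at moving_grip (nearer the pivot more) some way before centre, then snaps to the lock stop and stays there with nothing touching it. More than 50 N of the fingers on this handle is too rough.
- release_tail (a point): Point on the tail of the steel release lever hinged near the moving handle's end. The tail, 7 mm thick and 18 mm tall, sticks out beyond both handles, from 22 mm before this point to 25 mm past it. The point lies 50 mm from the lever's hinge, 162 mm from the handle pivot. Locked, the tail points along the board's -x, and it is pulled outward, towards the board's -y, where all is clear.
- release_lever (a joint): Angle of the release lever against the moving handle (rad): 0 at rest (lightly sprung), at most 0.8, growing as its tail is drawn outward, swinging about its hinge (so push or hook it; a tight pinch stops it swinging). From 0.1 its nose pries the locked handles apart; by about 0.55 the toggle is back over centre and the handle springs open. It takes 3 N at release_tail; over 25 N is too rough.
- jar_centre (a point): Centre of the jar, half-way up. Loose glass jar, 62 mm in diameter and 94 mm tall with its lid, about 0.4 kg, standing upright on the board between the clamp's rubber-faced pad and the V jaw; z up. The clamp pushes it 2 to 3 mm into the V (towards the board's +x) and then holds it firmly.
- lid_centre (a point): Centre of the jar's bare tin twist-off lid, 8 mm below its top: diameter 58 mm, 16 mm high, its lower edge 28 mm above the top of the V jaw. The lid turns about its upright axis here.
- lid (a joint): Angle of the lid on the jar (rad): 0 tight, growing anticlockwise seen from above, pi/2 is a quarter turn (it can turn on to 2.6). It stays where it is left. Turning it takes 0.5 N m all the way, so an unclamped jar just turns along with it. A grip of 20 to 60 N turns it without slipping; more than 75 N on each side dents it.
- jar_seat (a point): Fixed point on the board at the middle of the jar's foot when the jar is seated in the V jaw.
- shot_glass: Small glass, 46 mm wide and 57 mm tall, standing on the board beside the clamp, on the fixed handle's side. Origin at its underside. Bystander.
- peg_a: Wooden peg, 72 x 15 x 12 mm, lying on the board beside the clamp, on the moving handle's side. Origin at its underside. Bystander.
- mug_stripe: Striped mug standing on the sink's drainer, to the right, 91 mm tall. Origin at its underside. Bystander.
- soup_tin: Short round tin, 75 mm wide, 58 mm tall, standing to the right of the board. Origin at its underside. Bystander.
- salt_shaker: Salt shaker behind the board, 44 mm wide, 90 mm tall. Origin at its underside. Bystander.
- scissors: Scissors with blue handles, 199 mm long, 9 mm thick, lying on the worktop in front of the board, to the right. Bystander.
Things that resemble listed ones, but are neither listed nor needed, are in the scene too. What is shaped like the part that bears jar_centre but purple or yellow is not meant.

How it is judged:
On the way, in this order (a step that is already met when the one before it is completed fails the run):
1. the handles are locked past centre, with no finger on the moving handle, and the lid is still tight (value of joint clamp_handle above 0.54 rad and contact force between the fingers and clamp_handle below 0.5 N and value of joint lid below 0.3 rad), for 0.2 s.
2. the lid has been turned about a quarter turn (over 70 degrees) while the clamp is locked (value of joint lid above 1.22 rad and value of joint clamp_handle above 0.54 rad), for 0.1 s.
3. the release lever is pulled far enough to pry the handles (value of joint release_lever above 0.2 rad), for 0.02 s.
4. the clamp has sprung open (value of joint clamp_handle below 0.1 rad), for 0.2 s.
At the end, for the whole second after the job is handed in: The clamp stands open (handle within 0.1 rad of its open stop), the lid is between 70 and 130 degrees anticlockwise of tight, and the jar stands upright on the board within 8 mm of its seat in the jaws, at rest (value of joint clamp_handle below 0.1 rad and value of joint lid between 1.22 and 2.3 rad and angle between jar_centre's own z axis and vertical below 0.05 rad and horizontal distance between jar_centre and jar_seat below 0.008 m and z of jar_centre in the frame of board below 0.08 m and linear speed of jar below 0.01 m/s); the robot touches nothing.
It fails at once if the moving handle is forced with more than 50 N or the release lever with more than 25 N (contact force between the fingers and clamp_handle above 50 N or contact force between the fingers and release_lever above 25 N).
It fails at once if the lid is dented by more than 150 N of the two fingers together (contact force between the fingers and lid above 150 N).
It fails at once if the jar is tipped (angle between jar_centre's own z axis and vertical above 0.2 rad).
It fails at once if a bystander is moved by more than 30 mm (distance of any of shot_glass, peg_a, mug_stripe, soup_tin, salt_shaker, scissors from where it was at the start of the episode above 0.03 m).
It fails at once if the board is shoved more than 40 mm from where it stood (distance of board from where it was at the start of the episode above 0.04 m).
It also fails if it takes over 64 s, if anything falls off the work surface, if the arm or the gripper's body presses on something with over 40 N, if the wrist force passes 120 N, or if a joint passes its speed limit or range.

## Working session

There is one attempt and no reset: what is moved stays moved. The work goes in short steps, Python scripts to look and compute and a tool call to move; the robot and the scene stay as the last step left them, time stands still between calls to the robot, and variables do not carry over. Pictures are saved under pics/ and viewed, at most 10 in all, crops included, and the job is handed in when it is done.

Besides the shell and the picture viewer there is one more tool, called after "Request:" as name(argument=value, ...) on one line, values as JSON. send_rows: Moves the arm, as the interface text tells. Its arguments: {"type":"object","properties":{"deltas":{"type":"array","items":{"type":"object","properties":{"dx":{"type":"number"},"dy":{"type":"number"},"dz":{"type":"number"},"rx":{"type":"number"},"ry":{"type":"number"},"rz":{"type":"number"}}}},"jaw":{"type":"number"},"newtons":{"type":"number"}},"required":["deltas"]}

```bash
mkdir -p pics
cat > h.py <<'E'
import numpy as np, cv2
from scipy.spatial.transform import Rotation as R
from bench import r
def grab(n):
    f=r.grab_frame(n); np.savez('/tmp/%s.npz'%n,**{k:np.array(v) for k,v in f.items()}); return f
def rot(o):
    o=np.array(o,float)
    return R.from_rotvec(o).as_matrix() if o.shape==(3,) else o if o.shape==(3,3) else R.from_quat(o).as_matrix()
def cloud(f):
    z=np.array(f['z_map']);h,w=z.shape;fl=h/2/np.tan(np.radians(float(f['vertical_fov']))/2)
    u,v=np.meshgrid(np.arange(w),np.arange(h))
    c=np.stack([(u-float(f['cx']))/fl*z,(v-float(f['cy']))/fl*z,z],-1)
    return c@rot(f['orientation']).T+np.array(f['xyz'])
E
python3 - <<'E'
from h import *
o=r.get_obs();print(o)
for n in('scene','top'):
    f=grab(n);cv2.imwrite('pics/%s0.png'%n,f['frame']);print(n,f['xyz'],f['orientation'],f['vertical_fov'],f['cx'],f['cy'])
E
```

```text
{'clock': 0.0, 'joints': array([-1.4240863 ,  0.47783152,  0.02233669,  1.5564155 , -0.01149313,
        1.10928731, -0.08311438]), 'qvel': array([ 0.00029417, -0.00104216,  0.00073435,  0.0007512 ,  0.00130973,
        0.00075148,  0.00146279]), 'tau': array([-1.25519447e-03, -5.96443784e+01,  1.60752799e+00, -2.81207067e+01,
        1.24191359e-02,  9.16570629e-03, -2.52268478e-06]), 'tcp_pos': array([0.17001379, 0.65266858, 0.24131975]), 'orientation': array([-3.99140206e-01, -3.11604132e+00,  2.84497393e-03]), 'contact_force': array([ 0.05806518, -0.12075902,  0.08729741]), 'moment': array([ 0.02921296,  0.01275482, -0.03863993]), 'gripper_force': 0.0, 'grip_width': 0.08561251148021241}
scene [-0.18340544 -0.50729019  0.96027561] [-2.07648745  1.2733051  -0.49920082] 48.12133075453108 325.8374919765795 201.59553924655467
top [ 0.38909949 -0.14051218  1.17981227] [-2.15715229  2.17359307 -0.15786426] 54.56994205467887 325.5590883057465 206.60168185807427
```

View pics/top0.png

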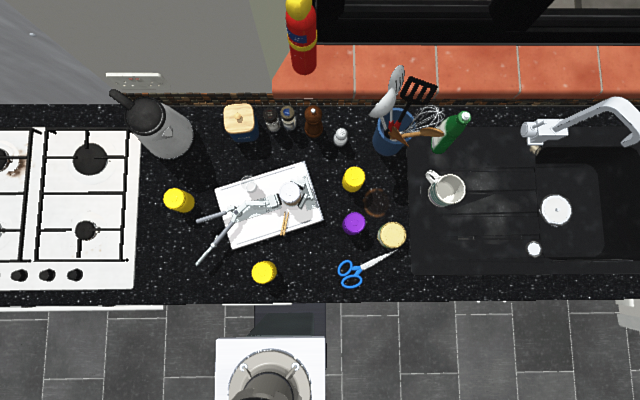

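View pics/scene0.png

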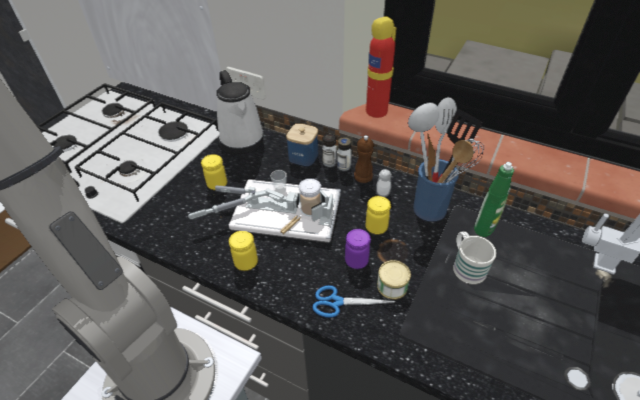

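The top view shows the white board at about (270,205), with its handles to the left and a white-lidded jar at (291,193). The yellow jars at (180,200), (264,272) and (353,180), and the purple one at (354,223), are decoys. I'll enlarge a crop to confirm.

Run:
```python
from h import *
f=np.load('/tmp/top.npz');im=f['frame'][150:280,185:335]
cv2.imwrite('pics/c1.png',cv2.resize(im,None,fx=5,fy=4.6 if 0 else 5,interpolation=cv2.INTER_CUBIC)[:600])
P=cloud(f);z=P[...,2]
# board top mask
m=(abs(z-.028)<.004)&(f['frame'].min(-1)>120)
m[:150]=0;m[260:]=0;m[:,:200]=0;m[:,335:]=0
q=P[m][:,:2].astype(np.float32);print(len(q),np.median(P[m][:,2]),cv2.minAreaRect(q))
v=z[150:270,185:330]
for a,b in((.05,.08),(.085,.14)):
    mm=((z>a)&(z<b)).astype(np.uint8);mm[:150]=0;mm[280:]=0;mm[:,:185]=0;mm[:,335:]=0
    n,l,s,c=cv2.connectedComponentsWithStats(mm)
    for i in range(1,n):
        if s[i,4]>15:
            p=P[l==i];print(a,s[i],np.round(p.mean(0),4),np.round(np.ptp(p,axis=0),3),np.round(np.percentile(p[:,2],90),4))
```

```text
3762 0.028409150827182206 ((0.5438578724861145, 0.007345348596572876), (0.18936018645763397, 0.2839460074901581), 17.362306594848633)
0.05 [241 177  14  13  72] [0.6057 0.0683 0.0645] [0.035 0.038 0.029] 0.0771
0.05 [ 195  178  118   88 1054] [0.5152 0.0547 0.0687] [0.246 0.332 0.03 ] 0.0758
0.05 [249 183   8   9  17] [0.5852 0.045  0.066 ] [0.026 0.018 0.029] 0.0788
0.05 [185 192   5  16  52] [0.5528 0.2384 0.0629] [0.043 0.01  0.02 ] 0.0708
0.05 [262 261  13  19  38] [ 0.355  -0.0065  0.0617] [0.051 0.035 0.029] 0.0683
0.085 [279 181  22  24 400] [ 0.5632 -0.0626  0.118 ] [0.06  0.057 0.042] 0.1239
0.085 [251 262  23  18 332] [0.3484 0.0144 0.0932] [0.047 0.06  0.012] 0.0959
```

View pics/c1.png

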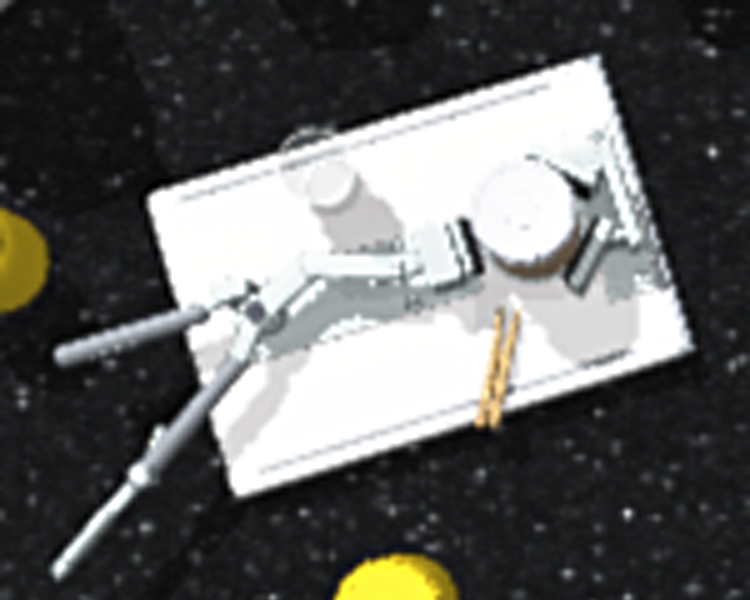

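The crop confirms the layout. The pivot is at crop (255,315), the fixed handle runs to (60,355) and the moving handle to (140,470), with its tail ending at (60,575). The white-lidded jar at (523,215) is the target, since it stands in the V jaw. I'll check the model points against the depth.

```bash
cat >> h.py <<'E'
O=np.array([.5439,.0073]);TH=np.radians(17.36)
def setb(o,th):
    global O,TH; O=np.array(o);TH=th
def B():
    bx=np.array([np.sin(TH),-np.cos(TH)]);return np.stack([bx,[-bx[1],bx[0]]],1)  # cols bx,by
def toW(p): return O+B()@np.array(p)
def toB(p): return (np.asarray(p)[...,:2]-O)@B()
E
python3 - <<'E'
from h import *
f=np.load('/tmp/top.npz');P=cloud(f);Q=np.dstack([toB(P)*1000,P[...,2]*1000])
z=Q[...,2]
m=(z>48)&(z<76)&(Q[...,0]<-95)&(Q[...,0]>-280)&(abs(Q[...,1])<140)&(f['frame'].max(-1)>60)
for nm,s in(('fixed',m&(Q[...,1]>-8)&(Q[...,1]<40)),('mov',m&(Q[...,1]<-14))):
  for a in range(-280,-95,12):
    k=s&(Q[...,0]>=a)&(Q[...,0]<a+12)
    if k.sum()>3: q=Q[k];print(nm,a,k.sum(),q.mean(0).round(1),q[:,1].min().round(1),q[:,1].max().round(1),np.percentile(q[:,2],80).round(1))
k=(z>118)&(z<127)&(Q[...,0]>30)&(Q[...,0]<120)&(abs(Q[...,1])<50)
q=Q[k];print('lid',cv2.minEnclosingCircle(q[:,:2].astype(np.float32)),np.median(q[:,2]))
for x in(-157.5,):print(toW([-.1575,.01]),toW([-.0925,0]))
print('yel',[ (P[(z>85)&(P[...,0]>.5)&(P[...,0]<.62)&(P[...,1]>.2)&(P[...,1]<.3)].mean(0))])
E
```

```text
fixed -208 16 [-201.6    9.    68. ] 3.3 15.6 69.5
fixed -196 19 [-190.4    8.9   68.1] 4.4 15.1 70.6
fixed -184 20 [-178.2    8.7   68. ] 3.6 15.6 69.7
fixed -172 22 [-166.2    8.4   66.6] 3.4 16.2 69.7
fixed -160 18 [-153.6    9.    68.2] 3.4 14.9 70.2
fixed -148 18 [-142.1    9.    68. ] 3.9 15.1 70.5
fixed -136 19 [-130.7    8.9   66.9] 4.3 15.0 69.6
fixed -124 18 [-119.3   10.9   66.3] 3.7 17.6 69.4
fixed -112 25 [-105.5   13.2   68.1] -6.8 22.9 71.4
fixed -100 19 [-97.5   9.1  68.8] -7.4 22.5 71.9
mov -244 16 [-237.4 -106.3   65.8] -111.2 -101.1 69.7
mov -232 16 [-226.   -99.5   67.2] -105.4 -92.8 71.4
mov -220 19 [-214.1  -91.9   66.4] -97.5 -85.6 69.5
mov -208 15 [-202.   -83.9   65.8] -89.6 -77.6 67.5
mov -196 14 [-190.2  -76.6   64.8] -81.8 -70.2 68.0
mov -184 26 [-178.3  -69.7   67.8] -76.8 -58.8 70.9
mov -172 30 [-166.4  -59.8   66.4] -71.0 -46.6 68.8
mov -160 24 [-154.4  -53.4   68.1] -60.5 -44.4 69.9
mov -148 23 [-142.1  -46.    68.3] -54.7 -37.8 70.9
mov -136 23 [-129.9  -37.4   67.5] -44.7 -29.1 70.3
mov -124 25 [-118.1  -30.3   66.9] -39.0 -20.1 69.4
mov -112 22 [-107.1  -22.1   64.8] -32.7 -14.1 66.3
lid ((71.97467803955078, 0.8716769218444824), 29.7619686126709) 121.198263199098
[0.5064505  0.16060944] [0.51630036 0.09558652]
yel [array([0.55373533, 0.26381113, 0.09327559])]
```

Run:
```python
from h import *
o=r.get_obs();t=toW([-.143,-.023]);print(t,(np.r_[t,.2]-o['tcp_pos'])*1000)
M=R.from_rotvec(o['orientation']).as_matrix();print(np.degrees(np.arctan2(M[1,1],M[0,1])),M[:,2],'want',90-np.degrees(TH)-90+2*0, B()[:,1],np.degrees(np.arctan2(B()[1,1],B()[0,1])))
```

```text
[0.47928012 0.13692357] [ 309.25744629 -515.77994205  -41.42612116]
75.40411313858692 [-2.53441138e-04 -1.62969227e-03 -9.99998640e-01] want -17.36 [0.95444887 0.29837453] 17.36
```

Request:
send_rows(deltas=[{"dx":20,"dy":-33,"rz":-6},{"dx":40,"dy":-66,"rz":-12},{"dx":60,"dy":-99,"rz":-18},{"dx":80,"dy":-132,"rz":-24},{"dx":100,"dy":-165,"rz":-30}], jaw=85.4)

```text
$.deltas[0]: bad value
```

Request:
send_rows(deltas=[{"dx":20,"dy":-33,"rz":-6},{"dx":40,"dy":-66,"rz":-12},{"dx":60,"dy":-99,"rz":-18},{"dx":80,"dy":-132,"rz":-24},{"dx":100,"dy":-165,"rz":-28}])

```text
$.deltas[0]: bad value
```

Request:
send_rows(deltas=[{"dx":20,"dy":-33,"dz":-10},{"dx":40,"dy":-66,"dz":-20},{"dx":60,"dy":-100,"dz":-40},{"dx":85,"dy":-133,"dz":-60},{"dx":109,"dy":-166,"dz":-80}])

```text
$.deltas[0]: bad value
```

Request:
send_rows(deltas=[{"dx":0,"dy":-19}])

```text
$.deltas[0]: bad value
```

Request:
send_rows(deltas=[{"dx":20,"dy":-33,"dz":0,"rx":0,"ry":0,"rz":-6},{"dx":40,"dy":-66,"dz":0,"rx":0,"ry":0,"rz":-12},{"dx":60,"dy":-99,"dz":0,"rx":0,"ry":0,"rz":-18},{"dx":80,"dy":-132,"dz":0,"rx":0,"ry":0,"rz":-24},{"dx":100,"dy":-165,"dz":0,"rx":0,"ry":0,"rz":-30}], jaw=85.4, newtons=35)

```text
clock: 0.52
tcp_pos: [0.2707, 0.4862, 0.2419]
orientation: [-1.2, -2.903, 0.001]
contact_force: [0.4, 1.1, 0.8]
grip_width: 0.0851
gripper_force: 0.0
```

Request:
send_rows(deltas=[{"dx":20,"dy":-33,"dz":0,"rx":0,"ry":0,"rz":-6},{"dx":40,"dy":-66,"dz":0,"rx":0,"ry":0,"rz":-12},{"dx":60,"dy":-99,"dz":0,"rx":0,"ry":0,"rz":-18},{"dx":80,"dy":-132,"dz":0,"rx":0,"ry":0,"rz":-24},{"dx":100,"dy":-165,"dz":0,"rx":0,"ry":0,"rz":-28}])

```text
clock: 0.93
tcp_pos: [0.3706, 0.3213, 0.2422]
orientation: [-1.866, -2.527, 0.0]
contact_force: [0.9, 1.3, -0.2]
grip_width: 0.085
gripper_force: 0.0
```

Request:
send_rows(deltas=[{"dx":20,"dy":-33,"dz":-10,"rx":0,"ry":0,"rz":0},{"dx":40,"dy":-66,"dz":-20,"rx":0,"ry":0,"rz":0},{"dx":65,"dy":-99,"dz":-30,"rx":0,"ry":0,"rz":0},{"dx":87,"dy":-132,"dz":-50,"rx":0,"ry":0,"rz":0},{"dx":109,"dy":-165,"dz":-70,"rx":0,"ry":0,"rz":0}])

```text
clock: 1.35
tcp_pos: [0.477, 0.1615, 0.175]
orientation: [1.859, 2.532, 0.003]
contact_force: [0.5, 1.5, -0.1]
grip_width: 0.0857
gripper_force: 0.0
```

Request:
send_rows(deltas=[{"dx":0,"dy":-20,"dz":-30,"rx":0,"ry":0,"rz":0},{"dx":0,"dy":-20,"dz":-30,"rx":0,"ry":0,"rz":0},{"dx":0,"dy":-20,"dz":-30,"rx":0,"ry":0,"rz":0}])

```text
clock: 1.6
tcp_pos: [0.4748, 0.1409, 0.1436]
orientation: [-1.863, -2.528, 0.006]
contact_force: [0.3, -0.1, 1.4]
grip_width: 0.0852
gripper_force: 0.0
```

Run:
```python
from h import *
o=r.get_obs();t=toW([-.143,-.023]);print(t,(np.r_[t,.05]-o['tcp_pos'])*1000,o['orientation'],o['joints'])
M=R.from_rotvec(o['orientation']).as_matrix();print(np.degrees(np.arctan2(M[1,1],M[0,1])),M[:,2])
f=grab('wrist');cv2.imwrite('pics/w1.png',f['frame'])
P=cloud(f);Q=np.dstack([toB(P)*1000,P[...,2]*1000]);z=Q[...,2]
m=(z>48)&(z<76)&(Q[...,0]<-95)&(Q[...,0]>-280)&(abs(Q[...,1])<140)
for nm,s in(('fixed',m&(Q[...,1]>-8)&(Q[...,1]<40)),('mov',m&(Q[...,1]<-14))):
  for a in range(-280,-95,24):
    k=s&(Q[...,0]>=a)&(Q[...,0]<a+12)
    if k.sum()>3: q=Q[k];print(nm,a,k.sum(),q.mean(0).round(1),q[:,1].min().round(1),q[:,1].max().round(1))
```

```text
[0.47928012 0.13692357] [  4.47268407  -4.02517588 -93.63390279] [-1.86312299 -2.52760265  0.00631996] [-0.77285184  0.3330879   0.43166586  2.0910563  -0.19852046  0.7602118
  0.083468  ]
17.211212013647472 [-0.0036137  -0.00233703 -0.99999074]
fixed -208 323 [-202.     7.    67.6] 1.9 14.0
fixed -184 300 [-178.     6.8   67.7] 1.5 14.1
fixed -160 258 [-154.1    7.1   67.8] 1.9 14.2
fixed -136 232 [-130.2    7.1   67.8] 2.0 14.2
fixed -112 479 [-104.7    7.5   64. ] -8.0 21.1
mov -256 5 [-244.5 -108.5   62. ] -109.9 -107.7
mov -232 349 [-226.2  -97.9   66.2] -107.1 -91.6
mov -208 260 [-202.3  -83.    65.2] -91.2 -76.5
mov -184 398 [-177.9  -67.    67.6] -78.7 -56.1
mov -160 335 [-154.   -51.7   67.1] -63.6 -42.5
mov -136 304 [-130.1  -36.    67.1] -47.9 -27.2
mov -112 196 [-107.3  -19.9   66.1] -33.7 -14.2
```

View pics/w1.png

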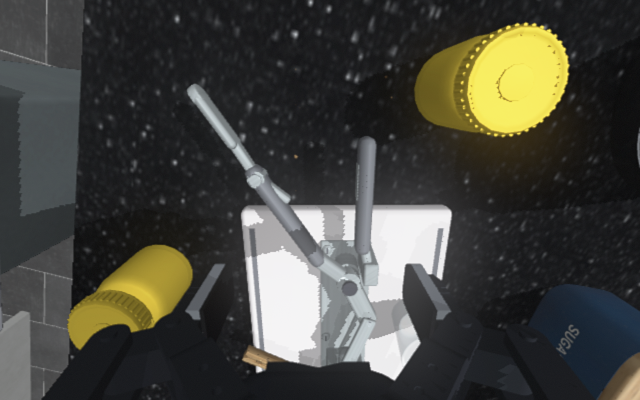

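The wrist view shows both handles between the open fingers: the fixed one at (365,200) and the moving one at (290,220). I'll descend now.

Request:
send_rows(deltas=[{"dx":0,"dy":-1,"dz":0,"rx":0,"ry":0,"rz":0},{"dx":0,"dy":-1,"dz":-30,"rx":0,"ry":0,"rz":0},{"dx":0,"dy":-1,"dz":-60,"rx":0,"ry":0,"rz":0},{"dx":0,"dy":-1,"dz":-80,"rx":0,"ry":0,"rz":0},{"dx":0,"dy":-1,"dz":-94,"rx":0,"ry":0,"rz":0}])

```text
clock: 2.07
tcp_pos: [0.4756, 0.1438, 0.0503]
orientation: [-1.856, -2.534, -0.001]
contact_force: [-1.0, 0.2, -0.1]
grip_width: 0.0854
gripper_force: 0.0
```

Request:
send_rows(deltas=[{"dx":0,"dy":0,"dz":0,"rx":0,"ry":0,"rz":0},{"dx":0,"dy":0,"dz":0,"rx":0,"ry":0,"rz":0}])

```text
clock: 2.23
tcp_pos: [0.4761, 0.1432, 0.0517]
orientation: [-1.857, -2.534, -0.001]
contact_force: [-0.2, -0.4, 0.3]
grip_width: 0.0855
gripper_force: 0.0
```

Run:
```python
from h import *
o=r.get_obs();print(o['tcp_pos'],toB(o['tcp_pos']),o['contact_force'])
f=grab('scene');cv2.imwrite('pics/s1.png',cv2.resize(f['frame'][120:280,150:350],None,fx=3.5,fy=3.5,interpolation=cv2.INTER_CUBIC))
```

```text
[0.47610005 0.14321822 0.05166647] [-0.14995677 -0.02415705] [-0.21835221 -0.37409017  0.29197189]
```

View pics/s1.png

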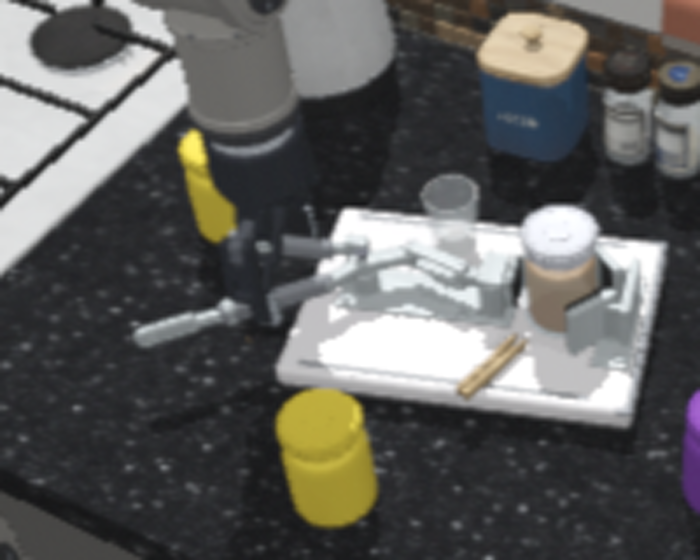

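The fingers straddle both handles and touch nothing. I'll close in steps, moving the tool so the fixed-side finger stays just off the fixed handle.

Request:
send_rows(deltas=[{"dx":2,"dy":-4,"dz":-3,"rx":0,"ry":0,"rz":0},{"dx":3,"dy":-4,"dz":-3,"rx":0,"ry":0,"rz":0},{"dx":4,"dy":-3,"dz":-3,"rx":0,"ry":0,"rz":0}], jaw=77, newtons=35)

```text
clock: 2.53
tcp_pos: [0.48, 0.1386, 0.0488]
orientation: [-1.861, -2.531, -0.0]
contact_force: [-1.8, -0.9, 0.8]
grip_width: 0.077
gripper_force: 0.9
```

Request:
send_rows(deltas=[{"dx":1,"dy":0,"dz":0,"rx":0,"ry":0,"rz":0},{"dx":2,"dy":1,"dz":0,"rx":0,"ry":0,"rz":0},{"dx":4,"dy":1,"dz":0,"rx":0,"ry":0,"rz":0}], jaw=69)

```text
clock: 2.78
tcp_pos: [0.4833, 0.1401, 0.0482]
orientation: [-1.859, -2.531, 0.001]
contact_force: [-3.7, -0.8, -0.0]
grip_width: 0.0691
gripper_force: 1.5
```

Run:
```python
from h import *
o=r.get_obs();print(o['tcp_pos'],toB(o['tcp_pos']),o['contact_force'],o['moment'],o['grip_width'])
```

```text
[0.48331141 0.14005537 0.04822797] [-0.14478631 -0.01821789] [-3.74513575 -0.84529354 -0.03624914] [-0.05488185  0.76358439  0.08222521] 0.06909792660259875
```

Request:
send_rows(deltas=[{"dx":1,"dy":2,"dz":0,"rx":0,"ry":0,"rz":0},{"dx":1,"dy":4,"dz":0,"rx":0,"ry":0,"rz":0},{"dx":2,"dy":5,"dz":0,"rx":0,"ry":0,"rz":0}], jaw=61)

```text
clock: 3.03
tcp_pos: [0.4853, 0.1436, 0.0479]
orientation: [-1.86, -2.531, 0.004]
contact_force: [-4.1, -5.1, 4.5]
grip_width: 0.0612
gripper_force: 3.4
```

Run:
```python
from h import *
o=r.get_obs();print(o['tcp_pos'],toB(o['tcp_pos']),o['contact_force'],o['moment'],o['grip_width'])
f=grab('top');P=cloud(f);z=P[...,2]
m=(abs(z-.028)<.004)&(f['frame'].min(-1)>120)
m[:150]=0;m[260:]=0;m[:,:200]=0;m[:,335:]=0
print(cv2.minAreaRect(P[m][:,:2].astype(np.float32)))
```

```text
[0.48531358 0.14355873 0.04793435] [-0.14753269 -0.01526161] [-4.12798437 -5.07415708  4.45462915] [-1.22211124  0.90182469  0.1916844 ] 0.06119021741976438
((0.5441299080848694, 0.007420346140861511), (0.18986208736896515, 0.28383734822273254), 17.33919906616211)
```

Request:
send_rows(deltas=[{"dx":1,"dy":-1,"dz":0,"rx":0,"ry":0,"rz":0},{"dx":2,"dy":0,"dz":0,"rx":0,"ry":0,"rz":0},{"dx":3,"dy":0,"dz":0,"rx":0,"ry":0,"rz":0}], jaw=53)

```text
clock: 3.33
tcp_pos: [0.4882, 0.145, 0.0485]
orientation: [-1.859, -2.531, 0.002]
contact_force: [-7.2, -1.8, 9.6]
grip_width: 0.0531
gripper_force: 7.2
```

Request:
send_rows(deltas=[{"dx":1,"dy":0,"dz":0,"rx":0,"ry":0,"rz":0},{"dx":2,"dy":1,"dz":0,"rx":0,"ry":0,"rz":0},{"dx":4,"dy":1,"dz":0,"rx":0,"ry":0,"rz":0}], jaw=46)

```text
clock: 3.58
tcp_pos: [0.4917, 0.1462, 0.0482]
orientation: [-1.858, -2.531, 0.003]
contact_force: [-8.0, -0.8, 5.6]
grip_width: 0.0459
gripper_force: 3.8
```

Run:
```python
from h import *
o=r.get_obs();print(o['tcp_pos'],toB(o['tcp_pos']),o['contact_force'],o['moment'],o['grip_width'])
f=grab('top');P=cloud(f);z=P[...,2]
m=(abs(z-.028)<.004)&(f['frame'].min(-1)>120)
m[:150]=0;m[260:]=0;m[:,:200]=0;m[:,335:]=0
print(cv2.minAreaRect(P[m][:,:2].astype(np.float32)))
```

```text
[0.49171079 0.14616909 0.04819292] [-0.14811538 -0.00837694] [-8.0049014  -0.81439696  5.56209998] [-0.21673636  1.77129721  0.04915434] 0.045890313522082254
((0.5440868735313416, 0.007412835955619812), (0.18970400094985962, 0.2836470603942871), 17.44471549987793)
```

Request:
send_rows(deltas=[{"dx":0,"dy":0,"dz":0,"rx":0,"ry":0,"rz":0},{"dx":1,"dy":0,"dz":0,"rx":0,"ry":0,"rz":0},{"dx":1,"dy":0,"dz":0,"rx":0,"ry":0,"rz":0}], jaw=41)

```text
clock: 3.88
tcp_pos: [0.4942, 0.1464, 0.0481]
orientation: [1.859, 2.532, 0.001]
contact_force: [-0.4, -0.8, 1.3]
grip_width: 0.0409
gripper_force: 0.4
```

Run:
```python
from h import *
o=r.get_obs();print(o['tcp_pos'],toB(o['tcp_pos']),o['contact_force'],o['moment'],o['grip_width'],o['gripper_force'])
f=grab('top');P=cloud(f);z=P[...,2]
m=(abs(z-.028)<.004)&(f['frame'].min(-1)>120)
m[:150]=0;m[260:]=0;m[:,:200]=0;m[:,335:]=0
print(cv2.minAreaRect(P[m][:,:2].astype(np.float32)))
```

```text
[0.49424056 0.14635129 0.04812973] [-0.14753445 -0.00590803] [-0.42785617 -0.81014166  1.28052538] [0.00320537 0.23614331 0.01225917] 0.040946625076040834 0.3738179538049735
((0.5441054701805115, 0.007489413022994995), (0.18999700248241425, 0.283831924200058), 17.539627075195312)
```

Run:
```python
from h import *
f=np.load('/tmp/top.npz');P=cloud(f);Q=np.dstack([toB(P)*1000,P[...,2]*1000]);z=Q[...,2]
m=(z>48)&(z<76)&(Q[...,0]<-205)&(Q[...,0]>-300)&(abs(Q[...,1])<140)
for a in range(-290,-205,12):
    k=m&(Q[...,0]>=a)&(Q[...,0]<a+12)
    if k.sum()>3: q=Q[k];print(a,k.sum(),q.mean(0).round(1),q[:,1].min().round(1),q[:,1].max().round(1))
```

```text
-242 9 [-233.3  -29.6   64.2] -31.8 -25.1
-230 9 [-223.9  -28.    64.6] -30.6 -25.4
-218 5 [-211.7  -29.    67.1] -30.3 -27.3
```

Request:
send_rows(deltas=[{"dx":1,"dy":0,"dz":0,"rx":0,"ry":0,"rz":0},{"dx":2,"dy":1,"dz":0,"rx":0,"ry":0,"rz":0},{"dx":3,"dy":1,"dz":0,"rx":0,"ry":0,"rz":0}], jaw=35)

```text
clock: 4.18
tcp_pos: [0.4971, 0.1471, 0.0481]
orientation: [-1.86, -2.532, 0.0]
contact_force: [0.1, -0.5, -0.4]
grip_width: 0.0348
gripper_force: 0.0
```

```bash
cat > chk.py <<'E'
from h import *
o=r.get_obs();print(o['tcp_pos'],toB(o['tcp_pos']),o['contact_force'],o['grip_width'],o['gripper_force'])
f=grab('top');P=cloud(f);z=P[...,2]
m=(abs(z-.028)<.004)&(f['frame'].min(-1)>120)
m[:150]=0;m[260:]=0;m[:,:200]=0;m[:,335:]=0
print(cv2.minAreaRect(P[m][:,:2].astype(np.float32)))
Q=np.dstack([toB(P)*1000,P[...,2]*1000]);z=Q[...,2]
m=(z>48)&(z<76)&(Q[...,0]<-205)&(Q[...,0]>-300)&(abs(Q[...,1])<140)
for a in range(-290,-205,12):
    k=m&(Q[...,0]>=a)&(Q[...,0]<a+12)
    if k.sum()>3: q=Q[k];print(a,k.sum(),q.mean(0).round(1),q[:,1].min().round(1),q[:,1].max().round(1))
k=(z>118)&(z<127)&(Q[...,0]>30)&(Q[...,0]<120)&(abs(Q[...,1])<50)
if k.sum()>50: q=Q[k];print('lid',cv2.minEnclosingCircle(q[:,:2].astype(np.float32)),np.median(q[:,2]))
E
python3 chk.py
```

```text
[0.49706088 0.1470885  0.04813699] [-0.14739657 -0.00299622] [ 0.12856595 -0.49430215 -0.39799731] 0.034841739327201623 0.0
((0.5438669919967651, 0.007323205471038818), (0.1893441379070282, 0.28383851051330566), 17.5496768951416)
lid ((73.4310073852539, 0.5737012624740601), 29.847034454345703) 121.43227288819148
```

Now with no finger force the handle has snapped over. I'll open the fingers and lift off.

Request:
send_rows(deltas=[{"dx":0,"dy":0,"dz":0,"rx":0,"ry":0,"rz":0},{"dx":0,"dy":0,"dz":0,"rx":0,"ry":0,"rz":0},{"dx":0,"dy":0,"dz":0,"rx":0,"ry":0,"rz":0}], jaw=60)

```text
clock: 4.48
tcp_pos: [0.4965, 0.1467, 0.048]
orientation: [-1.86, -2.531, 0.001]
contact_force: [-0.5, -0.5, -0.4]
grip_width: 0.0605
gripper_force: 0.0
```

Request:
send_rows(deltas=[{"dx":0,"dy":0,"dz":30,"rx":0,"ry":0,"rz":0},{"dx":0,"dy":0,"dz":60,"rx":0,"ry":0,"rz":0},{"dx":0,"dy":0,"dz":95,"rx":0,"ry":0,"rz":0},{"dx":0,"dy":-20,"dz":120,"rx":0,"ry":0,"rz":-7},{"dx":10,"dy":-55,"dz":130,"rx":0,"ry":0,"rz":-14}], jaw=85)

```text
clock: 4.9
tcp_pos: [0.5074, 0.0957, 0.1813]
orientation: [-2.152, -2.287, -0.008]
contact_force: [0.7, 0.1, 0.2]
grip_width: 0.0852
gripper_force: 0.0
```

Request:
send_rows(deltas=[{"dx":10,"dy":-36,"dz":0,"rx":0,"ry":0,"rz":-7},{"dx":20,"dy":-72,"dz":0,"rx":0,"ry":0,"rz":-14},{"dx":30,"dy":-108,"dz":0,"rx":0,"ry":0,"rz":-21},{"dx":40,"dy":-144,"dz":0,"rx":0,"ry":0,"rz":-28},{"dx":55,"dy":-155,"dz":0,"rx":0,"ry":0,"rz":-35}])

```text
clock: 5.32
tcp_pos: [0.5606, -0.0699, 0.1788]
orientation: [2.751, 1.513, -0.002]
contact_force: [-0.1, -0.1, -0.1]
grip_width: 0.085
gripper_force: 0.0
```

```bash
python3 chk.py
python3 - <<'E'
from h import *
o=r.get_obs();print(o['joints'],o['contact_force'])
f=np.load('/tmp/top.npz')
cv2.imwrite('pics/c2.png',cv2.resize(f['frame'][150:280,185:335],None,fx=4,fy=4,interpolation=cv2.INTER_CUBIC))
f=grab('wrist');P=cloud(f);z=P[...,2]
m=(z>.115)&(z<.128)&(abs(P[...,0]-.563)<.06)&(abs(P[...,1]+.065)<.06)
print('wristlid',m.sum(),cv2.minEnclosingCircle(P[m][:,:2].astype(np.float32)),np.median(z[m]))
E
```

```text
[ 0.56056143 -0.06991793  0.17876285] [ 0.07867192 -0.00713738] [-0.13926466 -0.07880508 -0.0606833 ] 0.08501993468258806 0.0
((0.5420414209365845, 0.006979823112487793), (0.18650834262371063, 0.28728702664375305), 15.613497734069824)
-278 11 [-271.4   -9.5   67.1] -12.0 -6.2
-266 18 [-259.6    6.6   65.8] -12.3 63.1
-254 25 [-247.5   20.1   64. ] -12.0 60.2
-242 29 [-235.4   30.9   63.9] -12.2 62.3
-230 42 [-223.    47.9   63.9] -12.2 109.7
-218 52 [-213.8   59.3   62.3] -15.1 104.2
-206 4 [-205.2   -3.7   69.6] -10.0 5.4
lid ((81.04523468017578, -17.04363250732422), 20.71573257446289) 121.53298706429727
[-0.52405673  0.44391767  0.69895933  1.91443343 -0.35512654  0.90584118
 -0.22278262] [ 3.14716406 -1.00184636  1.6577158 ]
wristlid 5372 ((0.5647276639938354, -0.06326229125261307), 0.030408615246415138) 0.12140451605979286
```

View pics/c2.png

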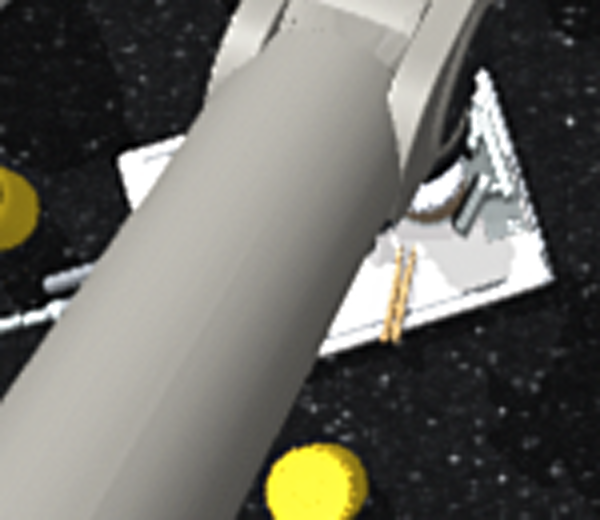

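Locked: the tail now lies parallel to the fixed handle at board y = -10 mm, the board has not moved and the lid is at (0.5655,-0.063). I'll descend over the lid.

Request:
send_rows(deltas=[{"dx":5,"dy":7,"dz":0,"rx":0,"ry":0,"rz":0},{"dx":5,"dy":7,"dz":0,"rx":0,"ry":0,"rz":0},{"dx":5,"dy":7,"dz":-20,"rx":0,"ry":0,"rz":0}])

```text
clock: 5.67
tcp_pos: [0.5693, -0.0541, 0.1606]
orientation: [2.738, 1.538, 0.008]
contact_force: [1.3, -0.5, 0.4]
grip_width: 0.085
gripper_force: 0.0
```

Request:
send_rows(deltas=[{"dx":0,"dy":0,"dz":-20,"rx":0,"ry":0,"rz":0},{"dx":0,"dy":0,"dz":-40,"rx":0,"ry":0,"rz":0},{"dx":0,"dy":0,"dz":-56,"rx":0,"ry":0,"rz":0},{"dx":0,"dy":0,"dz":-56,"rx":0,"ry":0,"rz":0},{"dx":0,"dy":0,"dz":-56,"rx":0,"ry":0,"rz":0}])

```text
clock: 6.08
tcp_pos: [0.5662, -0.0546, 0.1017]
orientation: [-2.739, -1.535, 0.002]
contact_force: [0.6, -0.3, -0.2]
grip_width: 0.0849
gripper_force: 0.0
```

Request:
send_rows(deltas=[{"dx":-1,"dy":-4,"dz":0,"rx":0,"ry":0,"rz":0},{"dx":-1,"dy":-8,"dz":0,"rx":0,"ry":0,"rz":0},{"dx":-1,"dy":-8,"dz":0,"rx":0,"ry":0,"rz":0},{"dx":-1,"dy":-8,"dz":0,"rx":0,"ry":0,"rz":0}])

```text
clock: 6.42
tcp_pos: [0.5664, -0.0646, 0.1031]
orientation: [2.742, 1.531, 0.002]
contact_force: [-1.3, -0.4, 0.1]
grip_width: 0.0853
gripper_force: 0.0
```

Request:
send_rows(deltas=[{"dx":0,"dy":0,"dz":0,"rx":0,"ry":0,"rz":0},{"dx":0,"dy":0,"dz":0,"rx":0,"ry":0,"rz":0},{"dx":0,"dy":0,"dz":0,"rx":0,"ry":0,"rz":0},{"dx":0,"dy":0,"dz":0,"rx":0,"ry":0,"rz":0},{"dx":0,"dy":0,"dz":0,"rx":0,"ry":0,"rz":0}], jaw=62)

```text
clock: 6.83
tcp_pos: [0.566, -0.0639, 0.1022]
orientation: [-2.742, -1.533, -0.0]
contact_force: [-0.2, -0.4, -0.6]
grip_width: 0.0617
gripper_force: 0.0
```

Centred on the lid, with no contact. Now I'll grip.

Request:
send_rows(deltas=[{"dx":0,"dy":0,"dz":0,"rx":0,"ry":0,"rz":0},{"dx":0,"dy":0,"dz":0,"rx":0,"ry":0,"rz":0},{"dx":0,"dy":0,"dz":0,"rx":0,"ry":0,"rz":0},{"dx":0,"dy":0,"dz":0,"rx":0,"ry":0,"rz":0}], jaw=54, newtons=40)

```text
clock: 7.17
tcp_pos: [0.566, -0.064, 0.1024]
orientation: [-2.742, -1.533, -0.0]
contact_force: [-1.9, 1.0, 5.6]
grip_width: 0.057
gripper_force: 42.0
```

Request:
send_rows(deltas=[{"dx":0,"dy":0,"dz":0,"rx":0,"ry":0,"rz":5},{"dx":0,"dy":0,"dz":0,"rx":0,"ry":0,"rz":10},{"dx":0,"dy":0,"dz":0,"rx":0,"ry":0,"rz":15},{"dx":0,"dy":0,"dz":0,"rx":0,"ry":0,"rz":20},{"dx":0,"dy":0,"dz":0,"rx":0,"ry":0,"rz":25}])

```text
clock: 7.58
tcp_pos: [0.5656, -0.0638, 0.1024]
orientation: [-2.342, -2.092, -0.0]
contact_force: [-2.7, 1.1, 4.8]
grip_width: 0.0568
gripper_force: 42.1
```

Run:
```python
from h import *
o=r.get_obs();print(o['joints'],o['contact_force'],o['moment'],o['gripper_force'],o['tcp_pos'])
M=R.from_rotvec(o['orientation']).as_matrix();print(np.degrees(np.arctan2(M[1,1],M[0,1])))
```

```text
[-0.37466437  0.52254306  0.49546607  1.95421603 -0.35642968  0.75121297
  0.21653156] [-2.69811353  1.05589423  4.8202921 ] [ 0.29363493  0.53836118 -0.54599472] 42.11984932422638 [ 0.56564839 -0.06384101  0.10242402]
-6.451296003141645
```

Request:
send_rows(deltas=[{"dx":0,"dy":0,"dz":0,"rx":0,"ry":0,"rz":6},{"dx":0,"dy":0,"dz":0,"rx":0,"ry":0,"rz":12},{"dx":0,"dy":0,"dz":0,"rx":0,"ry":0,"rz":18},{"dx":0,"dy":0,"dz":0,"rx":0,"ry":0,"rz":24},{"dx":0,"dy":0,"dz":0,"rx":0,"ry":0,"rz":30}])

```text
clock: 8.0
tcp_pos: [0.5652, -0.0639, 0.1024]
orientation: [-1.72, -2.627, -0.0]
contact_force: [-4.9, 1.3, 6.8]
grip_width: 0.0567
gripper_force: 42.2
```

Request:
send_rows(deltas=[{"dx":0,"dy":0,"dz":0,"rx":0,"ry":0,"rz":6},{"dx":0,"dy":0,"dz":0,"rx":0,"ry":0,"rz":12},{"dx":0,"dy":0,"dz":0,"rx":0,"ry":0,"rz":18},{"dx":0,"dy":0,"dz":0,"rx":0,"ry":0,"rz":24},{"dx":0,"dy":0,"dz":0,"rx":0,"ry":0,"rz":30}])

```text
clock: 8.42
tcp_pos: [0.5648, -0.0642, 0.1024]
orientation: [-0.981, -2.982, 0.0]
contact_force: [-5.4, 0.5, 8.5]
grip_width: 0.0567
gripper_force: 42.2
```

Request:
send_rows(deltas=[{"dx":0,"dy":0,"dz":0,"rx":0,"ry":0,"rz":6},{"dx":0,"dy":0,"dz":0,"rx":0,"ry":0,"rz":10},{"dx":0,"dy":0,"dz":0,"rx":0,"ry":0,"rz":10},{"dx":0,"dy":0,"dz":0,"rx":0,"ry":0,"rz":10}])

```text
clock: 8.75
tcp_pos: [0.5648, -0.0643, 0.1024]
orientation: [-0.721, -3.055, 0.001]
contact_force: [-5.0, -1.0, 9.7]
grip_width: 0.0565
gripper_force: 42.4
```

Run:
```python
from h import *
o=r.get_obs();print(o['joints'],o['contact_force'],o['moment'],o['gripper_force'],o['tcp_pos'])
M=R.from_rotvec(o['orientation']).as_matrix();print(np.degrees(np.arctan2(M[1,1],M[0,1])))
```

```text
[-0.1338722   0.48113124  0.17671028  1.93875236 -0.1218939   0.73415202
  1.22135645] [-5.02740959 -1.00958681  9.67563223] [0.02101106 1.05689636 0.48255118] 42.35633075237274 [ 0.56475539 -0.06430564  0.10236958]
63.4463369602283
```

Request:
send_rows(deltas=[{"dx":0,"dy":0,"dz":0,"rx":0,"ry":0,"rz":0},{"dx":0,"dy":0,"dz":0,"rx":0,"ry":0,"rz":0},{"dx":0,"dy":0,"dz":0,"rx":0,"ry":0,"rz":0}], jaw=75)

```text
clock: 9.0
tcp_pos: [0.5661, -0.064, 0.102]
orientation: [0.723, 3.057, 0.0]
contact_force: [-0.4, -0.3, -0.0]
grip_width: 0.0749
gripper_force: 0.0
```

Request:
send_rows(deltas=[{"dx":0,"dy":0,"dz":25,"rx":0,"ry":0,"rz":0},{"dx":0,"dy":0,"dz":55,"rx":0,"ry":0,"rz":0},{"dx":0,"dy":0,"dz":80,"rx":0,"ry":0,"rz":0},{"dx":-15,"dy":36,"dz":80,"rx":0,"ry":0,"rz":-7},{"dx":-30,"dy":72,"dz":80,"rx":0,"ry":0,"rz":-14}])

```text
clock: 9.42
tcp_pos: [0.5382, 0.0051, 0.184]
orientation: [1.097, 2.939, 0.003]
contact_force: [-0.2, 1.8, 0.0]
grip_width: 0.0751
gripper_force: 0.0
```

Request:
send_rows(deltas=[{"dx":-10,"dy":38,"dz":0,"rx":0,"ry":0,"rz":-7},{"dx":-20,"dy":76,"dz":0,"rx":0,"ry":0,"rz":-14},{"dx":-30,"dy":114,"dz":0,"rx":0,"ry":0,"rz":-21},{"dx":-40,"dy":152,"dz":0,"rx":0,"ry":0,"rz":-28},{"dx":-40,"dy":190,"dz":0,"rx":0,"ry":0,"rz":-32}], jaw=0)

```text
clock: 9.83
tcp_pos: [0.4952, 0.1939, 0.1821]
orientation: [-1.862, -2.53, 0.001]
contact_force: [1.0, -1.0, 0.1]
grip_width: 0.0144
gripper_force: 0.0
```

```bash
python3 chk.py
python3 - <<'E'
from h import *
f=grab('wrist');cv2.imwrite('pics/w2.png',f['frame'])
P=cloud(f);Q=np.dstack([toB(P)*1000,P[...,2]*1000]);z=Q[...,2]
m=(z>48)&(z<76)&(Q[...,0]<-130)&(Q[...,0]>-300)&(abs(Q[...,1])<40)
for a in range(-300,-130,12):
    k=m&(Q[...,0]>=a)&(Q[...,0]<a+12)
    if k.sum()>3: q=Q[k];print(a,k.sum(),q.mean(0).round(1),q[:,1].min().round(1),q[:,1].max().round(1))
o=r.get_obs()
M=R.from_rotvec(o['orientation']).as_matrix();print(np.degrees(np.arctan2(M[1,1],M[0,1])),o['tcp_pos'])
print(toW([-.2545,.011]))
E
```

```text
[0.49519323 0.19392698 0.18209261] [-0.19265877  0.00919662] [ 1.00945301 -0.98178252  0.08783359] 0.014351605419968268 0.0
((0.543912410736084, 0.007303982973098755), (0.19002005457878113, 0.2838158905506134), 17.508134841918945)
-278 5 [-273.9   -7.9   67.2] -11.2 -5.5
-230 34 [-221.9   45.3   64. ] -12.6 109.7
-218 48 [-213.6   56.3   63.2] -14.7 100.9
lid ((73.51876831054688, 0.4278157949447632), 29.741933822631836) 121.56829136199887
-288 38 [-277.6  -10.    64.7] -13.4 -6.8
-276 153 [-270.1   -9.7   67.7] -13.6 -6.6
-264 141 [-258.2   -9.7   68.2] -13.7 -6.7
-252 130 [-246.    -9.9   68.6] -13.5 -6.7
-240 118 [-234.5   -9.9   67.2] -13.9 -6.8
-228 108 [-221.9  -10.5   65.1] -14.7 -7.3
-216 323 [-208.7   -3.7   66.8] -17.5 13.4
-204 342 [-197.9   -1.6   68.5] -17.2 13.3
-192 397 [-185.9   -1.9   67.5] -17.5 13.4
-180 339 [-174.4   -1.5   68.1] -17.6 13.4
-168 290 [-162.3   -2.2   68.2] -17.4 13.4
-156 155 [-151.2    0.7   68.4] -17.9 13.4
-144 89 [-138.    10.2   68.5] 6.8 13.4
-132 13 [-131.1    9.8   68.7] 6.8 13.4
18.116328767819954 [0.49527668 0.20218569 0.18212349]
[0.47846262 0.25348936]
```

View pics/w2.png

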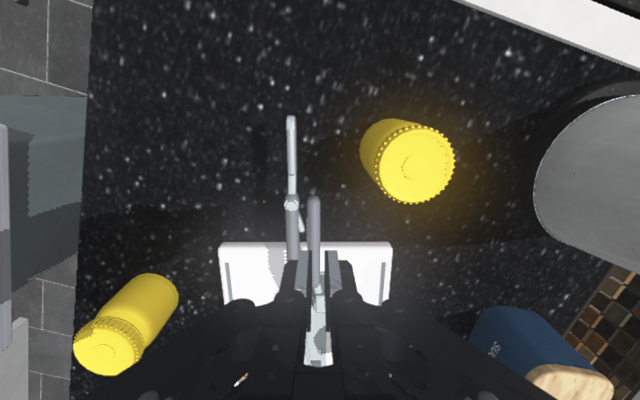

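The wrist view shows the locked handles at (300,220), the tail at (292,160) and the decoy jar at (410,160). I'll place the closed fingers on the inner side of the tail.

Request:
send_rows(deltas=[{"dx":-7,"dy":26,"dz":0,"rx":0,"ry":0,"rz":0},{"dx":-15,"dy":52,"dz":-20,"rx":0,"ry":0,"rz":0},{"dx":-15,"dy":52,"dz":-50,"rx":0,"ry":0,"rz":0},{"dx":-15,"dy":52,"dz":-50,"rx":0,"ry":0,"rz":0},{"dx":-15,"dy":52,"dz":-50,"rx":0,"ry":0,"rz":0}])

```text
clock: 10.35
tcp_pos: [0.4809, 0.2443, 0.1311]
orientation: [-1.853, -2.536, 0.006]
contact_force: [-0.4, -1.4, 0.8]
grip_width: 0.0
gripper_force: 0.0
```

Run:
```python
from h import *
o=r.get_obs();print(o['tcp_pos'],toB(o['tcp_pos'])*1000,o['grip_width'],(toW([-.254,.013])-o['tcp_pos'][:2])*1000)
```

```text
[0.48093174 0.24432168 0.13112629] [-245.01320367   10.62124753] 7.201034476110854e-07 [-0.41103357  9.28719673]
```

Request:
send_rows(deltas=[{"dx":1,"dy":8,"dz":0,"rx":0,"ry":0,"rz":0},{"dx":1,"dy":8,"dz":-10,"rx":0,"ry":0,"rz":0},{"dx":1,"dy":8,"dz":-35,"rx":0,"ry":0,"rz":0},{"dx":1,"dy":8,"dz":-60,"rx":0,"ry":0,"rz":0},{"dx":1,"dy":8,"dz":-79,"rx":0,"ry":0,"rz":0}])

```text
clock: 10.77
tcp_pos: [0.4835, 0.2532, 0.0526]
orientation: [1.854, 2.535, 0.003]
contact_force: [-0.3, -0.2, 0.4]
grip_width: -0.0
gripper_force: 0.0
```

Run:
```python
from h import *
o=r.get_obs();print(o['tcp_pos'],toB(o['tcp_pos'])*1000,o['contact_force'])
f=grab('scene');cv2.imwrite('pics/s2.png',cv2.resize(f['frame'][130:270,130:330],None,fx=3.5,fy=3.5,interpolation=cv2.INTER_CUBIC))
```

```text
[0.48346929 0.25323796 0.052599  ] [-252.76618738   15.70360079] [-0.2601275  -0.22178534  0.3819841 ]
```

View pics/s2.png

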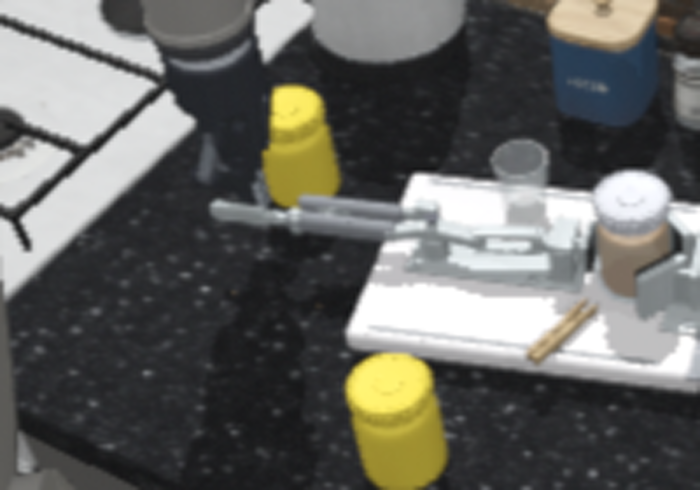

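The closed fingers stand behind the tail at (240,190), touching nothing. Now I'll pull outward slowly.

Request:
send_rows(deltas=[{"dx":-4,"dy":-1,"dz":0,"rx":0,"ry":0,"rz":0},{"dx":-8,"dy":-2,"dz":0,"rx":0,"ry":0,"rz":0},{"dx":-11,"dy":-3,"dz":0,"rx":0,"ry":0,"rz":0},{"dx":-14,"dy":-4,"dz":0,"rx":0,"ry":0,"rz":0}])

```text
clock: 11.15
tcp_pos: [0.4697, 0.2498, 0.0547]
orientation: [1.853, 2.535, 0.005]
contact_force: [1.9, -0.3, -0.5]
grip_width: 0.0004
gripper_force: 1.1
```

Request:
send_rows(deltas=[{"dx":-4,"dy":-1,"dz":0,"rx":0,"ry":0,"rz":0},{"dx":-8,"dy":-2,"dz":0,"rx":0,"ry":0,"rz":0},{"dx":-12,"dy":-3,"dz":0,"rx":0,"ry":0,"rz":0}])

```text
clock: 11.4
tcp_pos: [0.4572, 0.2464, 0.054]
orientation: [1.853, 2.536, 0.003]
contact_force: [3.2, 0.2, -0.2]
grip_width: -0.0001
gripper_force: 0.9
```

Request:
send_rows(deltas=[{"dx":-4,"dy":-1,"dz":0,"rx":0,"ry":0,"rz":0},{"dx":-8,"dy":-2,"dz":0,"rx":0,"ry":0,"rz":0},{"dx":-12,"dy":-3,"dz":0,"rx":0,"ry":0,"rz":0}])

```text
clock: 11.65
tcp_pos: [0.4442, 0.2433, 0.0532]
orientation: [-1.853, -2.537, 0.0]
contact_force: [2.2, 0.2, 0.1]
grip_width: -0.0002
gripper_force: 0.7
```

```bash
python3 chk.py
```

```text
[0.44421821 0.24325541 0.05320665] [-0.25494988 -0.02473809] [2.19771977 0.18126894 0.08865894] -0.00020826057216059794 0.6770478095859289
((0.5441288352012634, 0.007391229271888733), (0.1898532211780548, 0.28384798765182495), 17.541051864624023)
-266 4 [-258.    61.4   63.8] 58.6 63.6
-254 46 [-247.2   -9.2   63.1] -45.5 60.7
-242 31 [-235.9    9.9   64.2] -39.9 62.7
-230 45 [-223.9   32.5   63.8] -34.4 109.7
-218 55 [-214.1   55.1   62.2] -29.4 104.0
lid ((73.27460479736328, 0.3256196975708008), 29.823528289794922) 121.31159388695446
```

Working as expected at 2–3 N. I'll continue.

Request:
send_rows(deltas=[{"dx":-4,"dy":-1,"dz":0,"rx":0,"ry":0,"rz":0},{"dx":-8,"dy":-2,"dz":0,"rx":0,"ry":0,"rz":0},{"dx":-12,"dy":-3,"dz":0,"rx":0,"ry":0,"rz":0}])

```text
clock: 11.95
tcp_pos: [0.4318, 0.24, 0.053]
orientation: [-1.853, -2.536, 0.002]
contact_force: [-0.1, -0.6, -0.4]
grip_width: -0.0
gripper_force: 0.0
```

Request:
send_rows(deltas=[{"dx":-4,"dy":-1,"dz":0,"rx":0,"ry":0,"rz":0},{"dx":-8,"dy":-2,"dz":0,"rx":0,"ry":0,"rz":0},{"dx":-8,"dy":-2,"dz":0,"rx":0,"ry":0,"rz":0}])

```text
clock: 12.2
tcp_pos: [0.4233, 0.2378, 0.0529]
orientation: [-1.853, -2.536, 0.002]
contact_force: [0.2, -0.9, 0.6]
grip_width: 0.0001
gripper_force: 0.0
```

```bash
python3 chk.py
```

```text
[0.4233181  0.23779077 0.05293591] [-0.25597022 -0.04631668] [ 0.23246506 -0.88082585  0.61358232] 0.00013069152138818046 0.0
((0.5438488125801086, 0.007256358861923218), (0.18958020210266113, 0.2837080955505371), 17.554996490478516)
-266 5 [-258.    37.7   60.9] -58.4 63.6
-254 36 [-248.1  -16.2   60.9] -106.8 59.9
-242 36 [-235.4  -18.8   63.5] -111.5 62.6
-230 42 [-223.7    6.4   64. ] -103.3 109.0
-218 58 [-214.    27.1   63.3] -97.7 100.6
lid ((73.10990905761719, 0.6253397464752197), 29.818035125732422) 121.34558896531655
```

The clamp sprang open and the force dropped to zero. I'll lift clear.

Request:
send_rows(deltas=[{"dx":0,"dy":0,"dz":30,"rx":0,"ry":0,"rz":0},{"dx":0,"dy":0,"dz":60,"rx":0,"ry":0,"rz":0},{"dx":0,"dy":0,"dz":100,"rx":0,"ry":0,"rz":0},{"dx":0,"dy":0,"dz":100,"rx":0,"ry":0,"rz":0},{"dx":0,"dy":0,"dz":100,"rx":0,"ry":0,"rz":0}])

```text
clock: 12.67
tcp_pos: [0.4262, 0.2393, 0.1554]
orientation: [1.853, 2.536, 0.008]
contact_force: [0.1, -0.4, -0.2]
grip_width: 0.0003
gripper_force: 0.0
```

```bash
python3 chk.py; python3 -c "
from bench import r
print(r.hand_in())"
```

```text
[0.42622865 0.23931759 0.15541417] [-0.25655906 -0.04308314] [ 0.11132352 -0.38839851 -0.21806817] 0.0002825076418743884 0.0
((0.5440956950187683, 0.007343262434005737), (0.18997599184513092, 0.28368401527404785), 17.563276290893555)
-266 4 [-258.2   61.6   62.8] 59.2 63.9
-254 12 [-247.3   43.9   60.2] -107.1 59.4
-242 34 [-235.5  -23.5   64.9] -111.6 62.3
-230 46 [-223.4   12.3   64.3] -103.5 108.3
-218 58 [-213.7   23.2   63.3] -97.8 103.9
lid ((73.31391143798828, 0.07926741242408752), 29.800880432128906) 121.36432316542744
the job is handed in; nothing more can be done
None
```

I locked the clamp, turned the lid about 95° anticlockwise, and pulled the lever until the clamp sprang open, then handed the job in with the jar still in the jaws; hand-in gave no verdict, and I judged the lid's turn from the gripper's rotation and twisting torque, not from a mark on the lid.

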